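# Snap a hose clip shut with the bench-held pliers

## Task

Two pairs of pliers are bolted to the repair bench; the jaws of one are around the ears of an open plastic hose clip on a pipe end, the jaws of the other are empty. Squeeze the handles of the pliers with the clip together until the clip snaps shut, then let go so that the pliers spring open again. Use the pliers rather than your fingers on the clip, and leave the empty pliers alone.

Things in the scene. Friction and masses are not known exactly. Their poses are not given: they have to be found in the camera images.
- pliers: Pliers to use: steel, dark sleeves, level, pivot bolted over a plate (145x76x8) on the bench. Origin on the bench below the pivot; x to the jaws (tips at 58), handles to -x, z up. Mid-plane z=55. Sleeves x=-52 to -128, z=47 to 63, each 10 thick, only bench below. Over their outsides at x=-85: 61 open, 30 squeezed (68 open at the tail ends). Bolt head up to z=69. All in mm
- handle (a joint): Angle of each handle of these pliers, rad: 0 open (rest), 0.18 fully squeezed, hard stop; both swing alike, pivot fixed. Spring back to 0 when let go. Jaws meet the clip's ears at about 0.03; the clip snaps at about 0.11. It takes some 2 N on each sleeve at x=-85 mm to start, 6 N to snap the clip (double if only one sleeve is pushed); a 20 to 30 N grip is ample
- hose_end: Black plastic pipe end, 31 mm diameter, upright and fixed on the plate of the pliers to use, before the jaws; white plastic hose clip around it (ring 40 mm diameter, 12 mm high, at jaw height, two 20 mm ears between the jaws, some 14 mm apart when open). Origin at the pipe's foot centre, 80 mm ahead of the pivot, 8 mm above the bench; its top is 84 mm above the bench
- clip (a joint): Angle by which each half of the hose clip has closed, rad: 0 open (start), 0.13 snapped shut, ears together. Before the middle (0.065) it springs back open, past it it jumps shut by itself and stays shut
- spare: The other pliers: the same in every size and on the same kind of plate, but with empty jaws and no pipe. Same origin and axes as the first. Not to be touched

How it is judged:
By the outcome, as a careful person would: the job done as asked, in the order asked, and still so for the second after the job is handed in, with the robot touching nothing.
It also fails if it takes over 27 s, if anything falls off the work surface, if the arm or the gripper's body presses on something with over 40 N, if the wrist force passes 120 N, or if a joint passes its speed limit or range.

## Robot

A 6-joint arm with a two-finger parallel gripper is mounted at the origin on the work surface. World frame = base frame: x ahead of the robot, y to its left, z up, the work surface at z = 0. Lengths are in m, angles in degrees, forces in N, time in s.
With the tool pointing down it reaches from about 0.4 to 0.825 m from the base axis. Payload 7 kg.
Tool frame: the origin (TCP) lies between the finger pads; the fingertips stand 25 mm ahead of it and the grasp point (between the pads) lies 6 mm ahead of it; z points along the fingers, y is the line along which they close (so a half turn about z gives the same grasp; the last joint's range is limited). The gripper opens to 88 mm and grips with 3 to 60 N. Pads are 19 mm wide; open, the fingers measure 130 mm over their backs; the gripper's body (78 mm by 193 mm) begins 47 mm behind the grasp point.
Start: joints at [89.158, 20.546, 0.682, 0, -70.136, -16.507], TCP at [0.201, 0.644, 0.252] pointing down, gripper open.
Joint ranges: [-176.03, 176.03], [-82.01, 121.73], [-58.28, 71.71], [-173.87, 95.51], [-174.79, -0.11], [-173.66, 173.66]. Speed limits (degrees/s): [136.94, 136.94, 172.46, 180, 180, 180].

## Interface

Orientations are given as [roll, pitch, yaw] about the fixed x, y, z axes, in that order (R = Rz(yaw) Ry(pitch) Rx(roll)).
In Python, from plant import ctrl, snapshot gives the robot as it stands (ctrl), with the cameras as plain functions.
- The arm moves only by the tool drive_effector, called as name(argument=value, ...) on one line, values as JSON. Schema: {"type":"object","properties":{"segments":{"type":"array","items":{"type":"number"},"minItems":5,"maxItems":40},"only":{"type":"string"},"quiet":{"type":"boolean"},"lines":{"type":"string"}},"required":["segments"],"additionalProperties":false}. segments is one flat list of numbers that holds 1 to 8 rows one after another, with no inner brackets; each row has 5 numbers: dx, dy, dz in units of 25 mm, then a turn about the tool's z in degrees, then the finger opening in m; each row is the pose to reach, as a shift and turn from the pose commanded when the call began, along the tool's axes at that moment; what a row does not reach only later rows make up. A row lasts 1/8 s, in which the tool goes at most 0.0625 m and 10.7 degrees, less where a joint would pass 70% of its speed; a pose out of reach is approached as far as the arm can. The fingers move at their own pace and stop on an object; the grip force is fixed at half the most. Time passes only in rows, so rows that do not move let the fingers close. The tool returns the time, the measured TCP pose, the force, the opening and the grip force at its end. only (a regular expression) keeps the lines of the reply that match it, lines (a string "A,B") keeps lines A to B, and quiet returns only ok. Input that does not fit is refused with a message, and nothing moves.
- ctrl.get_obs(): the state, without advancing time (a new reading comes with each control period).
- snapshot(name): name is "scene" or "side" or "wrist"; returns a dict with "frame" (384x512x3 uint8, red, green, blue), "z_map" (384x512 float32, m along the optical axis (not along the pixel's ray), 0 where there is no reading), "fovy" (degrees; the focal length in pixels is half the picture's height over the tangent of half this angle, whatever the lens; pixels are square), "cx", "cy" (the principal point, pixels), "R" (3x3) and "t" (3): a world point X has camera coordinates R X + t; the wrist camera has in their place "T_tool_cam" (4x4, takes a point from camera to tool coordinates, whose origin is the TCP and whose axes are the flange's). Camera axes: x right, y down, z forward; pixel columns grow to the right and rows downward; lengths in m; the calibration is good to about 2 mm. A picture is of the moment at which its call begins: read the wrist's pose just before it.
- ctrl.close_job(): hands the job in; it is judged then, once.
The state is a dict: "clock": time; "joint_pos": joint angles; "qvel": joint speeds; "tau": joint torques, N m; "tool_pos": TCP position; "orientation": TCP orientation; "force": force on the tool from outside, world axes, zero at the start; "moment": the same for the moment, N m; "opening": finger opening in m; "gripper_force": force on a finger pad.
Only numpy, scipy, OpenCV 4.12 (cv2) and the standard library are available. Lean on these libraries where they do the work, as an engineer would, in place of code of your own. Each camera call takes 0.05 s, during which the arm holds its last target. There are 200 camera calls.

## Working session

There is one attempt and no reset: what is moved stays moved. The work goes in short steps, Python scripts to look and compute and a tool call to move; the robot and the scene stay as the last step left them, time stands still between calls to the robot, and variables do not carry over. Pictures are saved under pics/ and viewed, at most 10 in all, crops included, and the job is handed in when it is done.

```bash
mkdir -p pics; ls; cat > h.py <<'E'
import numpy as np, cv2
from plant import ctrl, snapshot
def snap(n,f):
    o=ctrl.get_obs(); s=snapshot(n); cv2.imwrite('pics/'+f+'.png',s['frame'][:,:,::-1]); s['obs']=o
    np.save('pics/'+f+'.npy',s,allow_pickle=True); return s
E
python3 - <<'E'
from h import *
a=snap('scene','s1');b=snap('side','d1');w=snap('wrist','w1')
print({k:v for k,v in w.items() if k in('fovy','cx','cy','T_tool_cam')}, w['obs'])
cv2.imwrite('pics/c1.png',np.vstack([np.hstack([cv2.resize(x['frame'],(400,300)) for x in p]) for p in((a,b),(w,w))])[:,:,::-1])
E
```

```text
pics
plant.py
{'fovy': 71.2814902583382, 'cx': 256.2900868842236, 'cy': 191.70933559904736, 'T_tool_cam': array([[ 5.70571394e-05, -9.68347351e-01, -2.49606499e-01,
         6.57132983e-02],
       [ 9.99999801e-01, -1.01463847e-04,  6.22216874e-04,
         6.27051648e-05],
       [-6.27848098e-04, -2.49606485e-01,  9.68347153e-01,
        -1.34723644e-01],
       [ 0.00000000e+00,  0.00000000e+00,  0.00000000e+00,
         1.00000000e+00]])} {'clock': 0.1, 'joint_pos': array([ 8.91570772e+01,  2.05885761e+01,  6.40280761e-01, -1.69575636e-02,
       -7.01360815e+01, -1.65066331e+01]), 'qvel': array([ 0.04474858, -0.06450736,  0.18214809,  0.11231727,  0.00969555,
       -0.04247609]), 'tau': array([-7.58928672e-04, -5.84161127e+01,  2.93750274e+01,  7.01546609e+00,
        1.00862994e-02, -5.35588163e-05]), 'tool_pos': array([0.20119622, 0.64391063, 0.2507143 ]), 'orientation': array([ 1.79914571e+02, -8.69071383e-03, -1.73553232e+01]), 'force': array([0.10147364, 0.24655512, 0.73604028]), 'moment': array([0.00959394, 0.03009227, 0.04455638]), 'gripper_force': 0.0, 'opening': 0.08731222064124206}
```

View pics/c1.png

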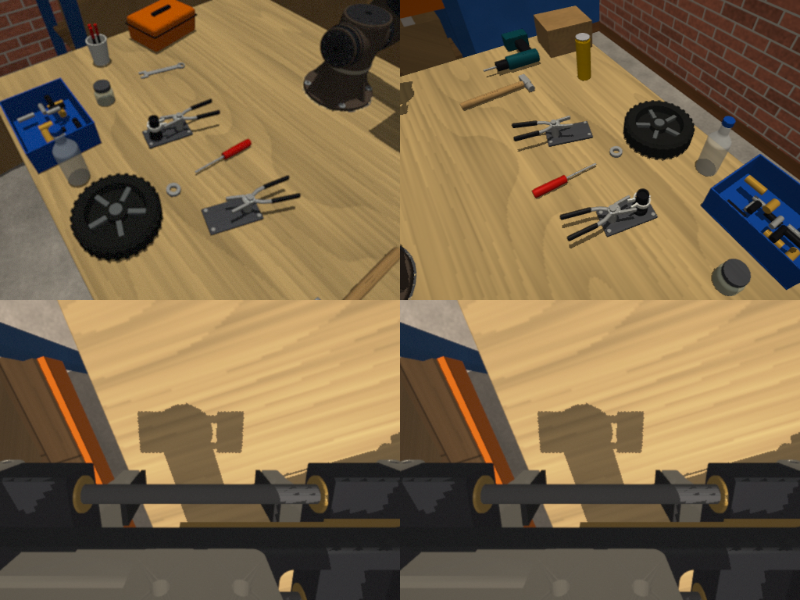

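The pliers with the clip are at about (168,122) in the scene quarter, with the pipe at (154,126), and at (615,215) in the side quarter. The spare ones are at scene (250,205). I'll enlarge both views.

```bash
python3 - <<'E'
from h import *
o=[]
for f,(x,y) in(('s1',(170,110)),('d1',(195,230))):
    s=np.load('pics/'+f+'.npy',allow_pickle=True).item()
    o.append(cv2.resize(s['frame'][y:y+90,x:x+130],None,fx=6,fy=6,interpolation=cv2.INTER_CUBIC)[:,:,::-1])
    cv2.imwrite(f'pics/z{f}.png',o[-1])
E
```

```text
(no output)
```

View pics/zs1.png

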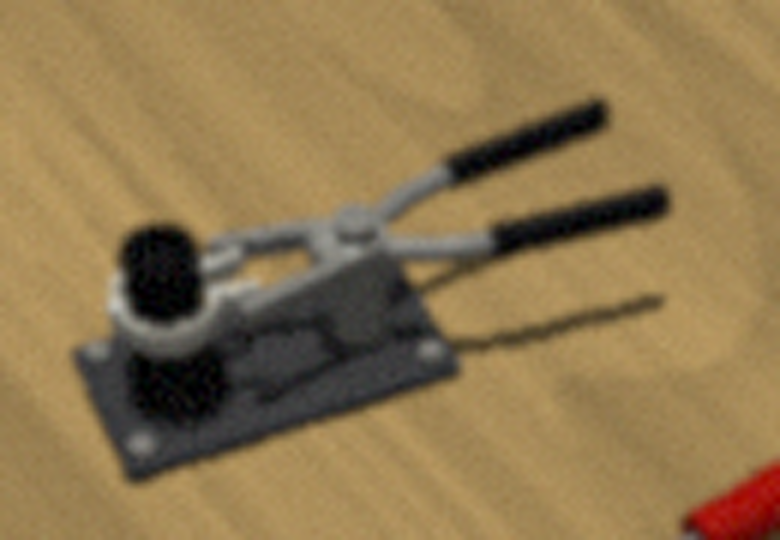

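View pics/zd1.png

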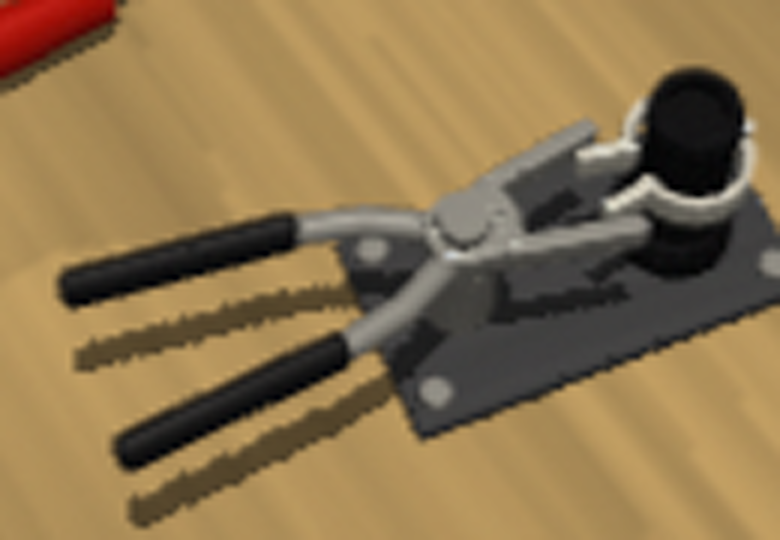

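Scene crop: bolt head (353,220), lower sleeve from (495,240) to (660,200), upper sleeve from (450,170) to (600,112). Side crop: bolt (467,217), upper sleeve from (296,232) to (70,287), lower sleeve from (348,345) to (125,450). The scene's lower sleeve is the side's upper one (+y). Next I triangulate.

```bash
python3 - <<'E'
from h import *
S=np.load('pics/s1.npy',allow_pickle=True).item();D=np.load('pics/d1.npy',allow_pickle=True).item()
def P(s):
    f=192/np.tan(np.radians(s['fovy']/2)); K=np.array([[f,0,s['cx']],[0,f,s['cy']],[0,0,1]]); return K@np.c_[s['R'],s['t']]
pts={'bolt':((353,218),(467,217)),'+y start':((495,240),(296,232)),'+y tail':((664,200),(65,287)),'-y start':((450,170),(348,345)),'-y tail':((602,112),(120,452)),'pipetop':((160,240),(695,98))}
def dep(s,p):
    f=192/np.tan(np.radians(s['fovy']/2)); z=s['z_map'][int(p[1]),int(p[0])]
    return s['R'].T@(np.array([(p[0]-s['cx'])/f*z,(p[1]-s['cy'])/f*z,z])-s['t'])
R={}
for k,(a,b) in pts.items():
    a=(np.array(a)+.5)/6-.5+[170,110]; b=(np.array(b)+.5)/6-.5+[195,230]
    X=cv2.triangulatePoints(P(S),P(D),a.astype(float),b.astype(float))[:,0];X=X[:3]/X[3]; R[k]=X
    e=[np.linalg.norm((lambda h:h[:2]/h[2])(P(s)@np.r_[X,1])-q) for s,q in((S,a),(D,b))]
    print(k,X.round(4),np.round(e,2),'depth',dep(S,a+.5).round(4),dep(D,b+.5).round(4))
m=(R['+y tail']+R['-y tail'])/2; v=R['bolt']-m; print(m,np.linalg.norm(v[:2]),np.degrees(np.arctan2(v[1],v[0])))
m2=(R['+y start']+R['-y start'])/2; v=m2-m; print(m2,np.degrees(np.arctan2(v[1],v[0])))
print(np.linalg.norm(R['+y tail']-R['-y tail']))
v=R['pipetop']-R['bolt']; print(np.linalg.norm(v[:2]),np.degrees(np.arctan2(v[1],v[0])))
E
```

```text
bolt [ 0.565  -0.1694  0.0688] [0.09 0.14] depth [ 0.5629 -0.1702  0.0653] [ 0.5648 -0.1716  0.0704]
+y start [ 0.5204 -0.1369  0.0561] [0.44 0.68] depth [ 0.5198 -0.134   0.0563] [ 0.5212 -0.1399  0.0578]
+y tail [ 0.4513 -0.1134  0.0566] [0.08 0.13] depth [ 0.4518 -0.1111  0.0569] [ 0.4501 -0.1184  0.0638]
-y start [ 0.5119 -0.1792  0.0577] [0.43 0.71] depth [ 0.513  -0.1737  0.0608] [ 0.5131 -0.1814  0.0577]
-y tail [ 0.4384 -0.17    0.0566] [0.16 0.27] depth [ 0.4401 -0.1665  0.0583] [ 0.4374 -0.1734  0.0622]
pipetop [ 0.6422 -0.1848  0.0898] [0.12 0.19] depth [ 0.6349 -0.197   0.0743] [ 0.6487 -0.1813  0.0775]
[ 0.4448292  -0.14172251  0.05657279] 0.12331236769856611 -12.971180050267472
[ 0.51613742 -0.15805035  0.05685754] -12.897007433331723
0.058090526891985364
0.07870085428625222 -11.28477248925665
```

Heights fit: bolt 0.069, sleeves about 0.0566. Yaw is about -13°, and the grasp point at pliers x=-85 is about (0.482,-0.150). I'll go over it in an arc.

Units first: shifts go in units of 25 mm. So 0.34 m is 13.6, 0.254 m is 10.16.

drive_effector(segments=[13.6, 10.16, -1.2, 0, 0.088, 13.6, 10.16, -1.2, 0, 0.088, 13.6, 10.16, -1.2, 0, 0.088, 13.6, 10.16, -1.2, 0, 0.088, 13.6, 10.16, -1.2, 0, 0.088, 13.6, 10.16, -1.2, 0, 0.088, 13.6, 10.16, -1.2, 0, 0.088, 13.6, 10.16, -1.2, 0, 0.088])

```text
clock: 1.15
tool_pos: [0.4515, 0.2978, 0.2818]
orientation: [-180.0, -0.0, -17.6]
force: [-0.5, 0.3, -0.1]
opening: 0.0875
gripper_force: 0.0
```

drive_effector(segments=[6.64, 16.8, 3.2, -4.4, 0.088, 6.64, 16.8, 3.2, -4.4, 0.088, 6.64, 16.8, 3.2, -4.4, 0.088, 6.64, 16.8, 3.2, -4.4, 0.088, 6.64, 16.8, 3.2, -4.4, 0.088, 6.64, 16.8, 3.2, -4.4, 0.088, 6.64, 16.8, 3.2, -4.4, 0.088, 6.64, 16.8, 3.2, -4.4, 0.088])

```text
clock: 2.15
tool_pos: [0.4827, -0.1521, 0.2005]
orientation: [180.0, 0.1, -13.1]
force: [0.1, 0.3, 0.7]
opening: 0.0876
gripper_force: 0.0
```

```bash
python3 - <<'E'
from h import *
w=snap('wrist','w2'); o=w['obs']; print(o['tool_pos'],o['orientation'],o['clock'],o['joint_pos'])
cv2.imwrite('pics/w2b.png',cv2.resize(w['frame'],(768,576))[:,:,::-1])
E
```

```text
[ 0.48272975 -0.15207613  0.20045158] [ 1.79974607e+02  9.94226123e-02 -1.30915083e+01] 2.15 [ 4.77851337e+00  7.04749711e+00 -2.44686270e+01 -7.42954801e-03
 -5.85862942e+01  7.21338784e+01]
```

View pics/w2b.png

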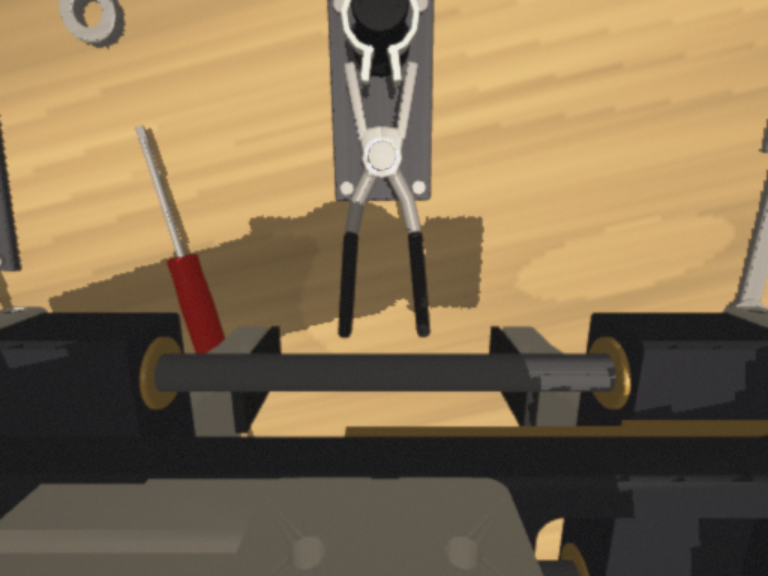

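The wrist view shows the pliers nearly aligned with the tool: bolt (382,155), left sleeve (350,235) to (345,333), right sleeve (416,235) to (424,333). The hose clip is at the top, about (380,30). I'll check this against the known heights as a second measure.

```bash
python3 - <<'E'
from h import *
from scipy.spatial.transform import Rotation as Ro
w=np.load('pics/w2.npy',allow_pickle=True).item(); o=w['obs']
R=Ro.from_euler('xyz',o['orientation'],degrees=True).as_matrix(); T=w['T_tool_cam']; f=192/np.tan(np.radians(w['fovy']/2))
C=R@T[:3,3]+o['tool_pos']
def g(p,z):
    p=(np.array(p)+.5)/1.5-.5; d=R@T[:3,:3]@np.array([(p[0]-w['cx'])/f,(p[1]-w['cy'])/f,1]); X=C+d*(z-C[2])/d[2]
    zz=w['z_map'][int(p[1]+.5),int(p[0]+.5)]; dz=(C+R@T[:3,:3]@np.array([(p[0]-w['cx'])/f,(p[1]-w['cy'])/f,1])*zz)[2]
    return X,dz
b=g((382,155),.069);l=[g(p,.057) for p in((351,236),(345,330))];r=[g(p,.057) for p in((416,236),(424,330))]
for x in [b]+l+r: print(x[0].round(4),'depth z',x[1].round(4))
b=b[0]; m=(l[1][0]+r[1][0])/2; v=b-m; yaw=np.arctan2(v[1],v[0]); print('yaw',np.degrees(yaw),np.linalg.norm(v[:2]),np.linalg.norm(l[1][0]-r[1][0]))
G=b-.088*np.array([np.cos(yaw),np.sin(yaw),0]); G[2]=.062; print('goal',G,'tool delta',R.T@(G-o['tool_pos']))
E
```

```text
[ 0.5642 -0.1695  0.069 ] depth z 0.0713
[ 0.5179 -0.1366  0.057 ] depth z 0.0642
[ 0.452  -0.1152  0.057 ] depth z 0.0648
[ 0.5078 -0.1804  0.057 ] depth z 0.0632
[ 0.4388 -0.1718  0.057 ] depth z 0.0649
yaw -12.347996159093487 0.12165282321965569 0.058086072677251376
goal [ 0.47827335 -0.15068072  0.062     ] tool delta [-0.00441639 -0.0004111   0.13845928]
```

Both measurements agree within 2 mm. Descend open, with the pads around the sleeves.

Converted, 0.138 m is 5.52, 0.1 m is 4.

drive_effector(segments=[-0.16, 0, 2, -0.5, 0.088, -0.16, 0, 4, -0.5, 0.088, -0.16, 0, 5.52, -0.5, 0.088, -0.16, 0, 5.52, -0.5, 0.088])

```text
clock: 2.7
tool_pos: [0.4775, -0.1484, 0.0612]
orientation: [179.9, 0.3, -12.4]
force: [-0.3, -0.3, 0.7]
opening: 0.0877
gripper_force: 0.0
```

```bash
python3 - <<'E'
from h import *
a=snap('scene','s2');b=snap('side','d2')
cv2.imwrite('pics/c2.png',np.hstack([cv2.resize(s['frame'][y:y+120,x:x+130],None,fx=3,fy=3)for s,x,y in((a,170,80),(b,175,210))])[:,:,::-1])
E
```

```text
(no output)
```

View pics/c2.png

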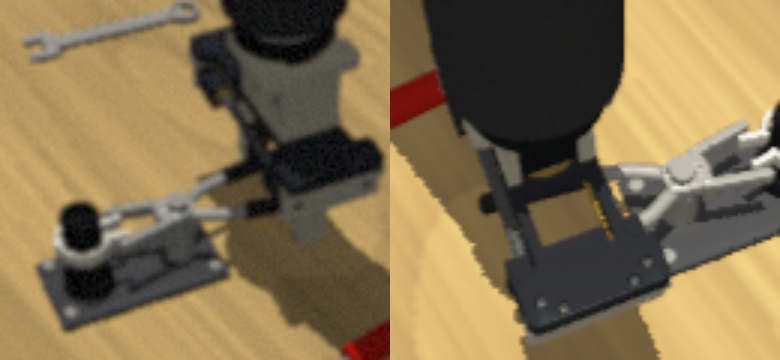

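The fingers straddle both sleeves with nothing touching. Now squeeze.

Converted, 0.002 m is 0.08.

drive_effector(segments=[0, 0.08, 0, 0, 0.06, 0, 0.08, 0, 0, 0.03, 0, 0.08, 0, 0, 0.03, 0, 0.08, 0, 0, 0.03, 0, 0.08, 0, 0, 0.03, 0, 0.08, 0, 0, 0.03, 0, 0.08, 0, 0, 0.03, 0, 0.08, 0, 0, 0.03])

```text
clock: 3.8
tool_pos: [0.4776, -0.1501, 0.0633]
orientation: [-180.0, 0.1, -12.5]
force: [-4.4, 9.1, 3.6]
opening: 0.03
gripper_force: 5.3
```

```bash
python3 - <<'E'
from h import *
w=snap('wrist','w3');b=snap('side','d3')
cv2.imwrite('pics/c3.png',np.hstack([cv2.resize(s['frame'][y:y+120,x:x+130],None,fx=3,fy=3)for s,x,y in((w,190,0),(b,240,210))])[:,:,::-1])
E
```

```text
(no output)
```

View pics/c3.png

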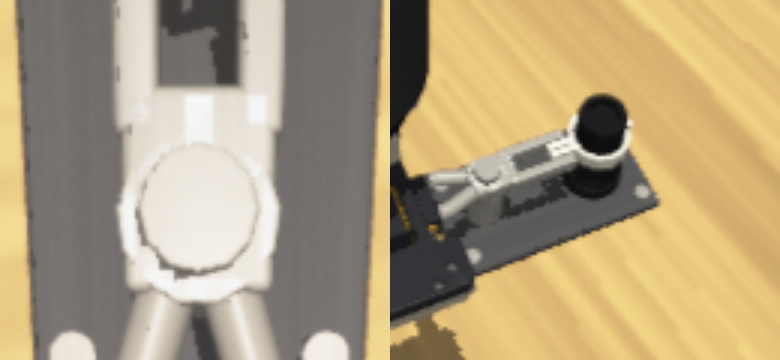

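The side view shows the jaws together and the ears closed at (560,150). Opening 0.03 means fully squeezed. Now open, settle and rise.

drive_effector(segments=[0, 0, 0, 0, 0.045, 0, 0, 0, 0, 0.06, 0, 0, 0, 0, 0.075, 0, 0, 0, 0, 0.088, 0, 0, 0, 0, 0.088, 0, 0, 0, 0, 0.088, 0, 0, 0, 0, 0.088])

```text
clock: 4.78
tool_pos: [0.4787, -0.1512, 0.0635]
orientation: [180.0, 0.0, -12.5]
force: [0.8, -0.0, -0.3]
opening: 0.0872
gripper_force: 0.0
```

drive_effector(segments=[0, 0, -1.6, 0, 0.088, 0, 0, -3.6, 0, 0.088, 0, 0, -5.6, 0, 0.088, -0.4, 0, -6.4, 0, 0.088, -0.4, 0, -6.4, 0, 0.088, -0.4, 0, -6.4, 0, 0.088])

```text
clock: 5.52
tool_pos: [0.4688, -0.1488, 0.2228]
orientation: [-180.0, 0.1, -12.5]
force: [0.6, -0.8, 0.2]
opening: 0.0879
gripper_force: 0.0
```

```bash
python3 - <<'E'
from h import *
w=snap('wrist','w4');b=snap('side','d4')
cv2.imwrite('pics/c4.png',np.hstack([cv2.resize(w['frame'],(400,300)),cv2.resize(b['frame'][220:319,195:327],(400,300))])[:,:,::-1])
E
```

```text
(no output)
```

View pics/c4.png

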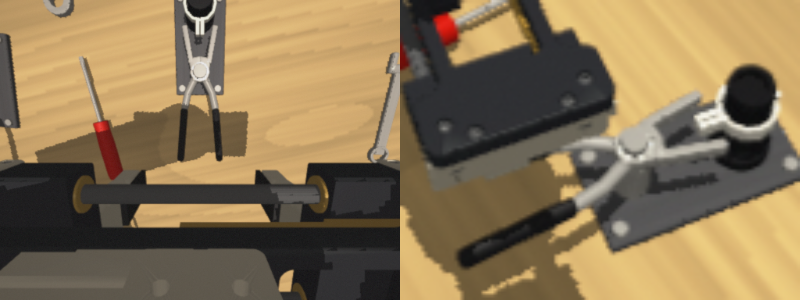

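The clip's ears stay together at (199,27) in the wrist view, and the pliers are open again (tails at 182 and 219). The gripper is clear.

```bash
python3 -c "
from plant import ctrl, snapshot
print(ctrl.close_job())"
```

```text
the job is handed in; nothing more can be done
None
```

The job is handed in: the clip is snapped shut, the pliers have sprung open again, the robot never went near the spare pair, and the clock read about 5.5 s of the 27 s allowed.

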